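Eject a microscope lens from its block and set it in the tray

ROBOT

A 6-joint arm with a two-finger parallel gripper is mounted at the origin on a cart in front of the work surface, level with it; the furniture and walls round the work are solid. World frame = base frame: x ahead of the robot, y to its left, z up, the work surface at z = 0. Lengths are in m, angles in rad, forces in N, time in s.
With the tool pointing down it reaches from about 0.35 to 0.775 m from the base axis. Payload 7.3 kg.
Tool frame: the origin (TCP) lies midway between the tips of the shut fingers; the grasp point (between the pads) lies 19 mm behind it (robot.grip_depth is the z of the grasp point in the tool frame, in m); z points along the fingers, y is the line along which they close (so a half turn about z gives the same grasp; the last joint's range is limited). The gripper opens to 92 mm and grips with 3 to 60 N. Pads are 19 mm wide; open, the fingers measure 130 mm over their backs; the gripper's body (75 mm by 190 mm) begins 47 mm behind the grasp point.
Start: joints at [-1.434, 0.342, 1.524, -0, 1.275, -0.146], TCP at [0.147, -0.504, 0.227] pointing down, gripper open.
Joint ranges: [-2.53, 2.53], [-0.77, 2.02], [0.04, 2.7], [-1, 4.14], [0.28, 2.66], [-3.11, 3.11]. Speed limits (rad/s): [2.57, 2.57, 3.14, 3.14, 3.14, 3.14].

INTERFACE

Orientations are given as [roll, pitch, yaw] about the fixed x, y, z axes, in that order (R = Rz(yaw) Ry(pitch) Rx(roll)).
In Python, from cell import robot, viewer gives the robot as it stands.
- The arm moves only by the tool step_arm, never from a script. Its argument "increments" is a list of rows, each an object with "delta_pos": the shift along the tool's x, y, z in cm, a list of three; "dr": the turn, a rotation vector about the tool's x, y, z in degrees, a list of three; "fingers": the closure, from -1 (fully open) to 1 (shut), so that 0 is half open. In form: [{"delta_pos": [tx, ty, tz], "dr": [wx, wy, wz], "fingers": fingers}, ...]. A call has exactly 5 rows; each row is the pose to reach, as a shift and turn from the pose commanded when the call began, along the tool's axes at that moment; what a row does not reach only later rows make up. A row lasts 1/8 s, in which the tool goes at most 62.5 mm and 10.7 degrees, less where a joint would pass 70% of its speed; a pose out of reach is approached as far as the arm can. A call with a gripper value outside its range is refused whole. The fingers move at their own pace and stop on an object; "newtons" is the grip in N (left out, the last holds). Time passes only in rows, so rows that repeat a pose let the fingers close, or fill a call up. It gives the time, the measured TCP pose, the force, the opening and the grip force at its end, in the units of the state.
- robot.observe(): the state, without advancing time (a new reading comes with each control period).
- viewer.read_camera(name): name is "scene" or "top" or "wrist"; returns the picture (480x640x3 uint8, red, green, blue); there is no depth.
- viewer.camera_params(name): a dict with "K" (3x3 intrinsics, pixels), "T" (4x4, takes a point from camera to world coordinates). Camera axes: x right, y down, z forward; pixel columns grow to the right and rows downward; lengths in m; the calibration is good to about 2 mm. A picture is of the moment at which its call begins: read the wrist's pose just before it. camera_params takes no time and is no camera call; for the wrist camera it gives the pose at the moment of the call.
- robot.hand_in(): hands the job in; it is judged then, once.
The state is a dict: "time": time; "qpos": joint angles; "qvel": joint speeds; "joint_efforts": joint torques, N m; "tool_pos": TCP position; "tool_rot": TCP orientation; "contact_force": force on the tool from outside, world axes, zero at the start; "torque": the same for the moment, N m; "opening": finger opening in m; "grip_force": force on a finger pad.
Only numpy, scipy, OpenCV 4.12 (cv2) and the standard library are available. Lean on these libraries where they do the work, as an engineer would, in place of code of your own. Each camera call takes 0.05 s, during which the arm holds its last target. There are 200 camera calls.

TASK

Take the yellow-ringed microscope lens out of its block: press that block's rocker pad all the way down so that the ejector pushes the lens up out of its cell, let go of the pad (it stays down), and grip the raised lens. Lift it out and set it down flat in the white lens tray, glass up, lowering it in rather than dropping it.

Things in the scene. Friction and masses are not known exactly. Their poses are not given: they have to be found in the camera images.
- yellow_lens_center (a point): Centre of the yellow-ringed lens: upright dark steel cylinder, diameter 40, height 26 mm, 0.07 kg, glass and yellow ring on top; z up through the glass. It starts in a 43 mm bore of a fixed aluminium lens block, top flush with the block's flat top, 70 mm above the worktop (74 mm long, 64 wide, centred on the bore). A second, identical block holds a green lens, not wanted.
- yellow_pad_top (a point): Centre of the top face of the yellow lens's rocker pad: black, ribbed, 34 x 34 mm, 110 mm level distance from the bore's axis; lens to pad is the block's long direction. Face 61 mm above the worktop at the start, sloping up 11 degrees away from the lens; fully down 38 mm above it, 10 mm farther from the lens, sloping the other way. Takes 2 to 5 N, then a hard stop.
- yellow_rocker (a joint): Angle of that rocker: 0 = pad up, lens flush; 0.40 rad = pad fully down. Its stiff pivot stays where left. The ejector rises 5.6 mm per 0.1 rad and meets the lens after 2 mm: fully down, the lens stands level, its upper 20 mm out of the block, free to be gripped from above with a finger on either side of the block's long direction, nothing beside it above the block's top.
- tray_floor (a point): Centre of the tray's floor, on its upper face, 6 mm above the worktop. The tray is a fixed white round dish with a black lining, 88 mm across outside, 76 mm inside, its rim 5 mm above its floor.
Not all that is in view belongs to the job. What is shaped like the part that bears yellow_pad_top but brown or red is not meant.

How it is judged:
By the outcome, as a careful person would: the job done as asked, in the order asked, and still so for the second after the job is handed in, with the robot touching nothing.
It also fails if it takes over 48 s, if anything falls off the work surface, if the arm or the gripper's body presses on something with over 40 N, if the wrist force passes 120 N, or if a joint passes its speed limit or range.

## Working session

There is one attempt and no reset: what is moved stays moved. The work goes in short steps, Python scripts to look and compute and a tool call to move; the robot and the scene stay as the last step left them, time stands still between calls to the robot, and variables do not carry over. Pictures are saved under pics/ and viewed, at most 10 in all, crops included, and the job is handed in when it is done.

Besides the shell and the picture viewer there is one more tool, called after "Request:" by a JSON object that holds its "op" and its "data", one argument or row to a line. step_arm: Moves the arm, as the interface text tells. Its arguments: {"type":"object","properties":{"increments":{"type":"array"},"newtons":{"type":"number"}},"required":["increments"]}

```bash
mkdir -p pics; cat > h.py <<'E'
import numpy as np, cv2
from cell import robot, viewer
def snap(n,f):
    p=viewer.camera_params(n); im=viewer.read_camera(n)[:,:,::-1].copy(); cv2.imwrite('pics/'+f,im); return im,p
def pt(p,uv,z):
    K,T=np.array(p['K']),np.array(p['T']); d=T[:3,:3]@np.linalg.inv(K)@[uv[0],uv[1],1]; o=T[:3,3]; return o+d*(z-o[2])/d[2]
def px(p,X):
    K,T=np.array(p['K']),np.array(p['T']); c=K@(T[:3,:3].T@(np.array(X)-T[:3,3])); return c[:2]/c[2]
E
python3 - <<'E'
from h import *
for n in('top','scene'):
    im,p=snap(n,n+'0.png'); print(n,np.round(p['T'],3).tolist(),p['K'])
print(robot.observe(),robot.grip_depth)
E
```

```text
top [[0.088, -0.968, 0.237, 0.292], [-0.996, -0.085, 0.023, -0.017], [-0.002, -0.238, -0.971, 1.048], [0.0, 0.0, 0.0, 1.0]] [[603.30737849   0.         311.03531408]
 [  0.         603.30737849 233.19690984]
 [  0.           0.           1.        ]]
scene [[-0.883, -0.248, 0.398, 0.161], [-0.469, 0.442, -0.764, 0.66], [0.013, -0.862, -0.507, 0.516], [0.0, 0.0, 0.0, 1.0]] [[471.83728056   0.         315.96003971]
 [  0.         471.83728056 238.19454359]
 [  0.           0.           1.        ]]
{'time': 0.1, 'qpos': array([-1.43398532e+00,  3.42649414e-01,  1.52488577e+00,  3.67366159e-06,
        1.27538989e+00, -1.46006530e-01]), 'qvel': array([ 0.00018805, -0.00234386, -0.00176934, -0.00152774,  0.00102202,
        0.00040797]), 'joint_efforts': array([ 9.32306648e-04, -4.32004774e+01, -2.44695836e+01,  7.18101743e-02,
        5.25977102e-02, -5.88704552e-05]), 'tool_pos': array([ 0.14647957, -0.50379391,  0.22612881]), 'tool_rot': array([-3.14027491e+00, -1.97328233e-04,  2.82816331e-01]), 'contact_force': array([ 0.79731223,  0.36903328, -0.42040876]), 'torque': array([-0.00580355,  0.03404929, -0.04597605]), 'grip_force': 0.0, 'opening': 0.09189190634402193} -0.0188
```

View pics/top0.png

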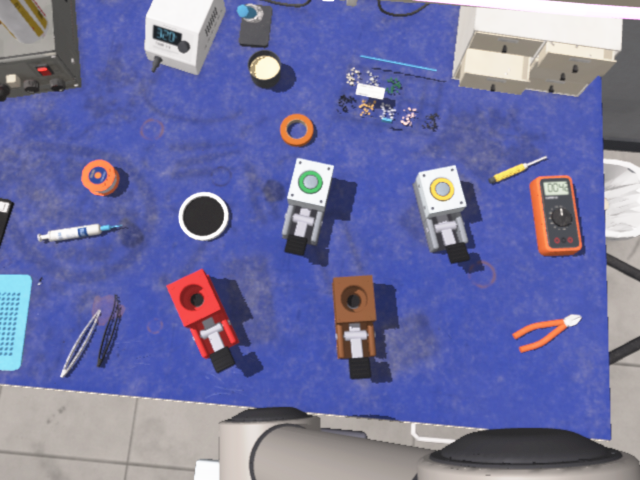

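View pics/scene0.png

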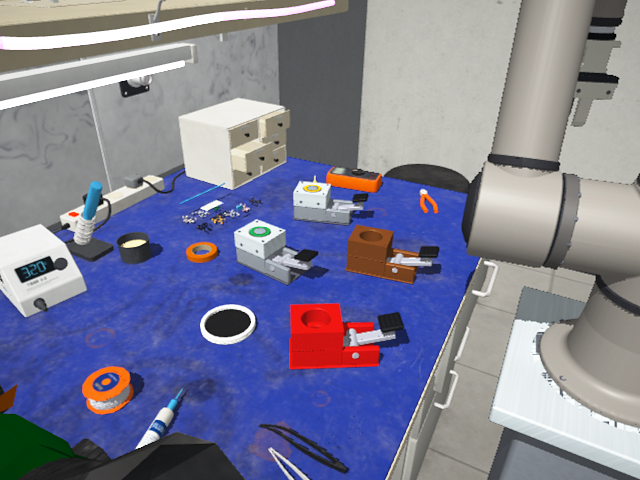

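Candidates in the top view are the yellow lens block (442,189) with its pad at (457,248), the green lens (311,182) with its pad at (297,243), the brown block (354,298), and the red block (197,298). The yellow ring matches the description, so I choose that one. The tray is the white dish at (204,216). I'll check the choice in one close crop.

```bash
python3 - <<'E'
from h import *
im=cv2.imread('pics/top0.png')
a=cv2.resize(im[155:275,400:490],None,fx=5,fy=5,interpolation=cv2.INTER_CUBIC)[:600]
b=cv2.resize(im[185:250,170:240],None,fx=5,fy=5,interpolation=cv2.INTER_CUBIC)
c=np.zeros((600,800,3),np.uint8); c[:,:450]=a; c[:325,450:800]=b
cv2.imwrite('pics/crop0.png',c)
p=viewer.camera_params('top')
L=pt(p,(442,189),.070);P=pt(p,(457,248),.061);T=pt(p,(204,216),.008)
print(L,P,np.linalg.norm((P-L)[:2]),T)
E
```

```text
[ 0.62709573 -0.20913292  0.07      ] [ 0.52874481 -0.23971745  0.061     ] 0.10299668564861525 [0.56037465 0.20073356 0.008     ]
```

View pics/crop0.png

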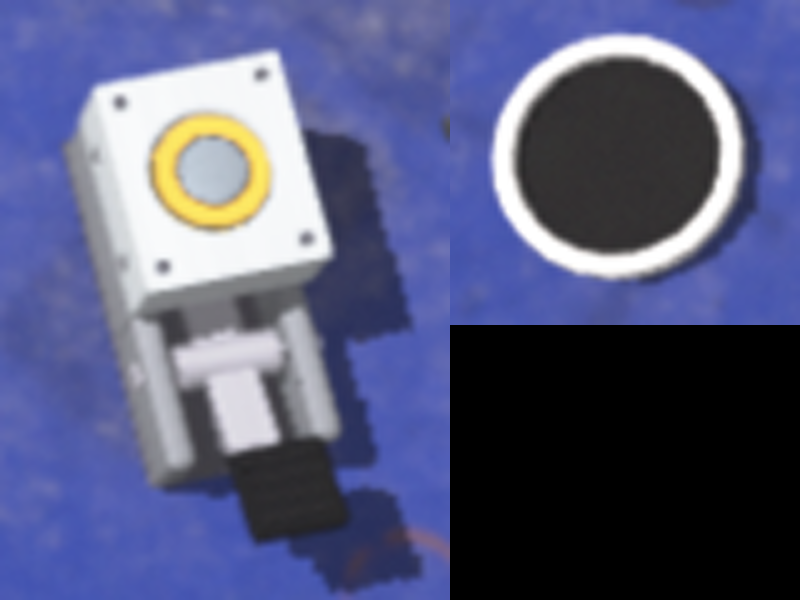

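The crop shows a yellow ring centred at (442.4,189.2), a black ribbed pad centred at about (458,252.8), and the tray centred at about (203.6,216). This is the right block.

```bash
python3 - <<'E'
from h import *
p=viewer.camera_params('top')
f=lambda u,v:(400+u/5,155+v/5)
c=[pt(p,f(*q),.07) for q in((100,90),(278,52),(330,255),(148,303))]
L=pt(p,(442.4,189.2),.07);P=pt(p,(458,252.8),.061);T=pt(p,(203.6,216),.009)
print('len',[np.linalg.norm(c[i]-c[(i+1)%4]) for i in range(4)],'ctr',np.mean(c,0))
d=(c[3]+c[2]-c[0]-c[1])[:2];d/=np.linalg.norm(d)
d2=(P-L)[:2];print('L',L,'P',P,np.linalg.norm(d2),'T',T)
print('ang',np.degrees(np.arctan2(*d[::-1])),np.degrees(np.arctan2(*d2[::-1])))
print(np.hypot(*L[:2]))
E
```

```text
len [np.float64(0.06318330968511601), np.float64(0.07378108247483385), np.float64(0.06441788374380844), np.float64(0.07668526670915995)] ctr [ 0.62576308 -0.21051934  0.07      ]
L [ 0.62679872 -0.20982296  0.07      ] P [ 0.52067261 -0.24163494  0.061     ] 0.1107914872402662 T [0.56005388 0.20123653 0.009     ]
ang -164.8742577897197 -163.31356233515748
0.6609858615981647
```

Request:
{"op": "step_arm", "data": {
  "increments": [
    {"delta_pos":[4.3,-1.5,0],"dr":[0,0,0],"fingers":1},
    {"delta_pos":[8.6,-3.0,0],"dr":[0,0,0],"fingers":1},
    {"delta_pos":[12.9,-4.5,0],"dr":[0,0,0],"fingers":1},
    {"delta_pos":[17.2,-6.0,0],"dr":[0,0,0],"fingers":1},
    {"delta_pos":[21.5,-7.4,0],"dr":[0,0,0],"fingers":1}
  ]
}}

```text
time: 0.72
tool_pos: [0.3333, -0.3719, 0.2265]
tool_rot: [-3.141, 0.0, 0.283]
contact_force: [-0.0, -0.5, -0.2]
opening: 0.0465
grip_force: 0.0
```

Request:
{"op": "step_arm", "data": {
  "increments": [
    {"delta_pos":[4.3,-1.5,0],"dr":[0,0,0],"fingers":1},
    {"delta_pos":[8.6,-3.0,0],"dr":[0,0,0],"fingers":1},
    {"delta_pos":[12.9,-4.5,0],"dr":[0,0,0],"fingers":1},
    {"delta_pos":[17.2,-6.0,0],"dr":[0,0,0],"fingers":1},
    {"delta_pos":[21.5,-7.4,0],"dr":[0,0,0],"fingers":1}
  ]
}}

```text
time: 1.35
tool_pos: [0.5191, -0.2409, 0.2263]
tool_rot: [-3.141, 0.001, 0.283]
contact_force: [-0.1, -0.6, 0.7]
opening: 0.0009
grip_force: 0.0
```

```bash
python3 - <<'E'
from h import *
s=robot.observe();im,p=snap('wrist','w1.png');print(s['time'],s['tool_pos'],s['tool_rot'],s['qvel'].round(3),np.array(p['T']).round(3).tolist())
for X in ((.6265,-.21,.07),(.5207,-.2399,.061),s['tool_pos']): print(px(p,X))
np.save('w1.npy',p,allow_pickle=True)
E
```

```text
1.35 [ 0.51908536 -0.24088808  0.22632376] [-3.14110987e+00  6.11968170e-04  2.82904793e-01] [ 0.604  0.328 -0.514 -0.002  0.182  0.604] [[0.28, -0.929, -0.244, 0.584], [-0.96, -0.271, -0.071, -0.222], [-0.0, 0.254, -0.967, 0.384], [0.0, 0.0, 0.0, 1.0]]
[323.59144544  94.8660019 ]
[322.60964777 220.80591337]
[322.81691731 292.48325017]
```

View pics/w1.png

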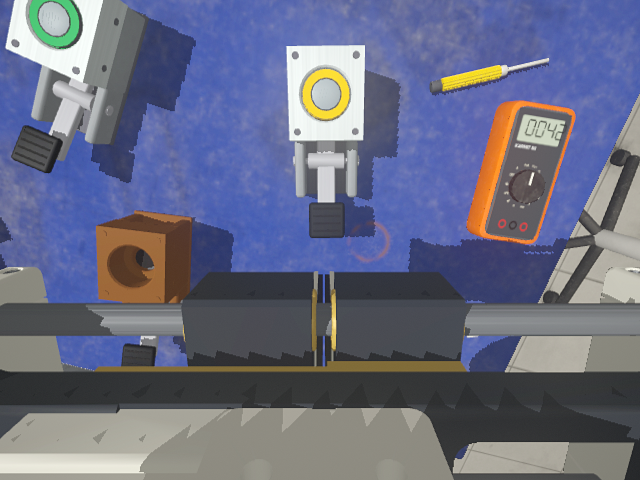

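Lens at (326,94) against a predicted (323.6,94.9), and pad at (327,220) against (322.6,220.8), so I shift about 2.5 mm along +y. Next I descend over the pad.

Request:
{"op": "step_arm", "data": {
  "increments": [
    {"delta_pos":[0.1,0.25,3],"dr":[0,0,0],"fingers":1},
    {"delta_pos":[0.1,0.25,6.5],"dr":[0,0,0],"fingers":1},
    {"delta_pos":[0.1,0.25,10],"dr":[0,0,0],"fingers":1},
    {"delta_pos":[0.1,0.25,13],"dr":[0,0,0],"fingers":1},
    {"delta_pos":[0.1,0.25,15],"dr":[0,0,0],"fingers":1}
  ]
}}

```text
time: 2.02
tool_pos: [0.5188, -0.2438, 0.0747]
tool_rot: [-3.14, 0.002, 0.283]
contact_force: [1.8, 0.5, -0.6]
opening: 0.0004
grip_force: 0.0
```

Request:
{"op": "step_arm", "data": {
  "increments": [
    {"delta_pos":[0,0,0.4],"dr":[0,0,0],"fingers":1},
    {"delta_pos":[0,0,0.8],"dr":[0,0,0],"fingers":1},
    {"delta_pos":[-0.1,0,1.2],"dr":[0,0,0],"fingers":1},
    {"delta_pos":[-0.2,0,1.6],"dr":[0,0,0],"fingers":1},
    {"delta_pos":[-0.3,0,2.0],"dr":[0,0,0],"fingers":1}
  ]
}}

```text
time: 2.65
tool_pos: [0.5169, -0.2454, 0.0572]
tool_rot: [3.141, -0.0, 0.283]
contact_force: [-2.0, -1.0, 3.9]
opening: 0.0004
grip_force: 1.7
```

Request:
{"op": "step_arm", "data": {
  "increments": [
    {"delta_pos":[-0.1,0,0.3],"dr":[0,0,0],"fingers":1},
    {"delta_pos":[-0.2,0,0.6],"dr":[0,0,0],"fingers":1},
    {"delta_pos":[-0.3,0,0.9],"dr":[0,0,0],"fingers":1},
    {"delta_pos":[-0.4,0,1.2],"dr":[0,0,0],"fingers":1},
    {"delta_pos":[-0.4,0,1.4],"dr":[0,0,0],"fingers":1}
  ]
}}

```text
time: 3.28
tool_pos: [0.5125, -0.2463, 0.0425]
tool_rot: [-3.141, 0.001, 0.283]
contact_force: [-4.6, -2.2, 4.9]
opening: 0.0004
grip_force: 2.6
```

Request:
{"op": "step_arm", "data": {
  "increments": [
    {"delta_pos":[0,0,0.1],"dr":[0,0,0],"fingers":1},
    {"delta_pos":[0,0,0.2],"dr":[0,0,0],"fingers":1},
    {"delta_pos":[0,0,0.3],"dr":[0,0,0],"fingers":1},
    {"delta_pos":[0,0,0.4],"dr":[0,0,0],"fingers":1},
    {"delta_pos":[0,0,0.4],"dr":[0,0,0],"fingers":1}
  ]
}}

```text
time: 3.9
tool_pos: [0.5128, -0.2461, 0.0392]
tool_rot: [-3.142, 0.001, 0.283]
contact_force: [-6.5, -1.8, 8.6]
opening: 0.0005
grip_force: 4.8
```

Request:
{"op": "step_arm", "data": {
  "increments": [
    {"delta_pos":[0,0,0.1],"dr":[0,0,0],"fingers":1},
    {"delta_pos":[0,0,0.15],"dr":[0,0,0],"fingers":1},
    {"delta_pos":[0,0,0.2],"dr":[0,0,0],"fingers":1},
    {"delta_pos":[0,0,0.25],"dr":[0,0,0],"fingers":1},
    {"delta_pos":[0,0,0.25],"dr":[0,0,0],"fingers":1}
  ]
}}

```text
time: 4.53
tool_pos: [0.5128, -0.2462, 0.0385]
tool_rot: [3.141, -0.0, 0.283]
contact_force: [-11.7, 1.0, 24.3]
opening: 0.0001
grip_force: 12.6
```

Force jumped to 24 N, so this is the hard stop. I release, rise and look.

Request:
{"op": "step_arm", "data": {
  "increments": [
    {"delta_pos":[0,0,-1],"dr":[0,0,0],"fingers":1},
    {"delta_pos":[0,0,-4],"dr":[0,0,0],"fingers":1},
    {"delta_pos":[0,0,-8],"dr":[0,0,0],"fingers":0},
    {"delta_pos":[0,0,-12],"dr":[0,0,0],"fingers":-0.5},
    {"delta_pos":[0,0,-15],"dr":[0,0,0],"fingers":-0.5}
  ]
}}

```text
time: 5.15
tool_pos: [0.5141, -0.2458, 0.1878]
tool_rot: [3.141, -0.002, 0.283]
contact_force: [0.8, -0.5, -0.5]
opening: 0.0257
grip_force: 0.0
```

Request:
{"op": "step_arm", "data": {
  "increments": [
    {"delta_pos":[0,0,0],"dr":[0,0,0],"fingers":-0.5},
    {"delta_pos":[0,0,0],"dr":[0,0,0],"fingers":-0.5},
    {"delta_pos":[0,0,0],"dr":[0,0,0],"fingers":-0.5},
    {"delta_pos":[0,0,0],"dr":[0,0,0],"fingers":-0.5},
    {"delta_pos":[0,0,0],"dr":[0,0,0],"fingers":-0.5}
  ]
}}

```text
time: 5.78
tool_pos: [0.513, -0.246, 0.1857]
tool_rot: [-3.141, 0.001, 0.283]
contact_force: [-0.3, 0.0, -0.1]
opening: 0.0683
grip_force: 0.0
```

```bash
python3 - <<'E'
from h import *
s=robot.observe();im,p=snap('wrist','w2.png');print(s['time'],s['tool_pos'],s['tool_rot'],s['opening'],p['K'])
sc,ps=snap('scene','s2.png')
for X in ((.6265,-.21,.09),(.511,-.2427,.038)): print(px(p,X),px(ps,X))
c=np.zeros((600,800,3),np.uint8); c[:480,:480]=im[:,80:560]
c[:400,480:]=cv2.resize(sc[160:260,280:360] if 0 else sc[165:240,285:375],(320,267)).copy() if 0 else cv2.resize(sc[155:255,290:370],(320,400))
cv2.imwrite('pics/c2.png',c)
E
```

```text
5.775 [ 0.51297274 -0.2460358   0.18570255] [-3.14097427e+00  5.36219533e-04  2.82747522e-01] 0.06830047133174798 [[347.59850752   0.         323.39248977]
 [  0.         347.59850752 239.71738596]
 [  0.           0.           1.        ]]
[318.78708058  69.55263853] [312.02358012 179.36672994]
[318.97721912 227.77822321] [363.37064643 205.62499   ]
```

View pics/c2.png

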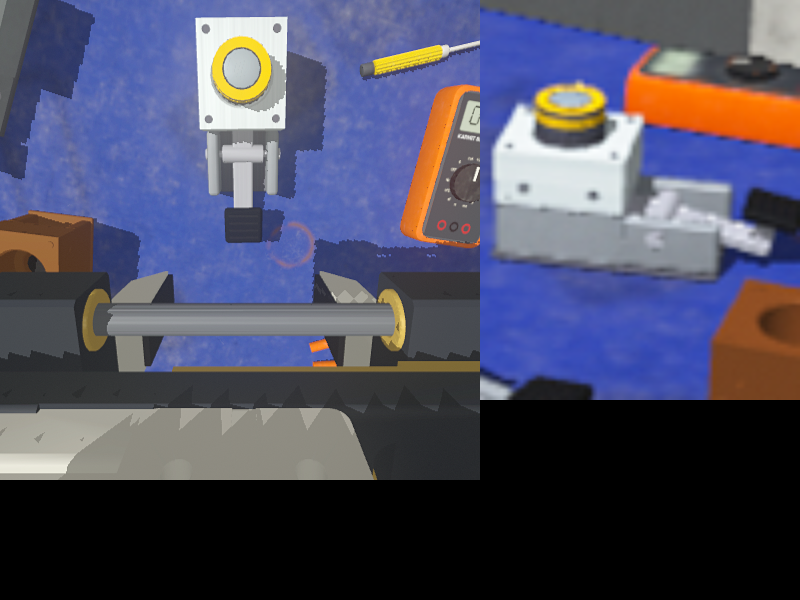

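The picture shows the lens raised at wrist pixel (321.5,70), 20 mm proud and level, with the pad down at (323,225). The lens is 11.9 cm ahead along x and −0.1 cm along y.

Request:
{"op": "step_arm", "data": {
  "increments": [
    {"delta_pos":[3,0,0],"dr":[0,0,0],"fingers":-0.5},
    {"delta_pos":[7,-0.1,0],"dr":[0,0,0],"fingers":-0.5},
    {"delta_pos":[11,-0.1,0],"dr":[0,0,0],"fingers":-0.5},
    {"delta_pos":[11.9,-0.1,2.5],"dr":[0,0,0],"fingers":-0.5},
    {"delta_pos":[11.9,-0.1,6],"dr":[0,0,0],"fingers":-0.5}
  ]
}}

```text
time: 6.5
tool_pos: [0.6285, -0.2117, 0.1261]
tool_rot: [3.14, -0.002, 0.284]
contact_force: [-0.1, 0.4, 0.6]
opening: 0.0685
grip_force: 0.0
```

Request:
{"op": "step_arm", "data": {
  "increments": [
    {"delta_pos":[0,0,1],"dr":[0,0,0],"fingers":-0.5},
    {"delta_pos":[0,0,2],"dr":[0,0,0],"fingers":-0.5},
    {"delta_pos":[0,0,3],"dr":[0,0,0],"fingers":-0.5},
    {"delta_pos":[0,0,4],"dr":[0,0,0],"fingers":-0.5},
    {"delta_pos":[0,0,4],"dr":[0,0,0],"fingers":-0.5}
  ]
}}

```text
time: 7.12
tool_pos: [0.6267, -0.2119, 0.0856]
tool_rot: [-3.141, 0.001, 0.283]
contact_force: [0.8, 1.3, 0.5]
opening: 0.0687
grip_force: 0.0
```

Request:
{"op": "step_arm", "data": {
  "increments": [
    {"delta_pos":[0,0,0.7],"dr":[0,0,0],"fingers":-0.5},
    {"delta_pos":[0,0,1.3],"dr":[0,0,0],"fingers":-0.5},
    {"delta_pos":[0,0,1.3],"dr":[0,0,0],"fingers":-0.2},
    {"delta_pos":[0,0,1.3],"dr":[0,0,0],"fingers":0},
    {"delta_pos":[0,0,1.3],"dr":[0,0,0],"fingers":0.05}
  ],
  "newtons": 20
}}

```text
time: 7.75
tool_pos: [0.6273, -0.212, 0.0735]
tool_rot: [3.141, -0.0, 0.283]
contact_force: [-0.7, 0.5, -0.4]
opening: 0.0451
grip_force: 0.0
```

Request:
{"op": "step_arm", "data": {
  "increments": [
    {"delta_pos":[0,0,0],"dr":[0,0,0],"fingers":0.1},
    {"delta_pos":[0,0,0],"dr":[0,0,0],"fingers":0.2},
    {"delta_pos":[0,0,0],"dr":[0,0,0],"fingers":1},
    {"delta_pos":[0,0,0],"dr":[0,0,0],"fingers":1},
    {"delta_pos":[0,0,0],"dr":[0,0,0],"fingers":1}
  ]
}}

```text
time: 8.38
tool_pos: [0.6271, -0.212, 0.0733]
tool_rot: [3.141, -0.0, 0.283]
contact_force: [-0.2, 0.6, 1.7]
opening: 0.0388
grip_force: 20.0
```

Request:
{"op": "step_arm", "data": {
  "increments": [
    {"delta_pos":[0,0,-0.3],"dr":[0,0,0],"fingers":1},
    {"delta_pos":[0,0,-0.8],"dr":[0,0,0],"fingers":1},
    {"delta_pos":[0,0,-1.5],"dr":[0,0,0],"fingers":1},
    {"delta_pos":[0,0,-2.8],"dr":[0,0,0],"fingers":1},
    {"delta_pos":[0,0,-4.5],"dr":[0,0,0],"fingers":1}
  ]
}}

```text
time: 9.0
tool_pos: [0.627, -0.212, 0.1193]
tool_rot: [3.142, 0.0, 0.283]
contact_force: [-0.6, 0.3, -1.1]
opening: 0.0382
grip_force: 20.0
```

Request:
{"op": "step_arm", "data": {
  "increments": [
    {"delta_pos":[0,0,-2],"dr":[0,0,0],"fingers":1},
    {"delta_pos":[0,0,-4],"dr":[0,0,0],"fingers":1},
    {"delta_pos":[0,0,-5],"dr":[0,0,0],"fingers":1},
    {"delta_pos":[0,0,-5],"dr":[0,0,0],"fingers":1},
    {"delta_pos":[0,0,-5],"dr":[0,0,0],"fingers":1}
  ]
}}

```text
time: 9.62
tool_pos: [0.6267, -0.2118, 0.1674]
tool_rot: [-3.141, 0.001, 0.283]
contact_force: [0.3, -0.1, -1.1]
opening: 0.0387
grip_force: 20.0
```

```bash
python3 - <<'E'
from h import *
s=robot.observe();im,p=snap('wrist','w3.png');print(s['time'],s['tool_pos'],s['opening'],s['contact_force'])
sc,ps=snap('scene','s3.png'); tp,pt_=snap('top','t3.png')
c=np.zeros((600,800,3),np.uint8); c[:300,:400]=cv2.resize(im[200:400,190:457],(400,300))
u,v=map(int,px(ps,s['tool_pos']));c[:400,400:]=cv2.resize(sc[v-50:v+50,u-50:u+50],(400,400))
c[300:600,:400]=cv2.resize(tp[160:310,370:570],(400,300))
cv2.imwrite('pics/c3.png',c)
E
```

```text
9.625 [ 0.6266631  -0.21177832  0.16743807] 0.038730396551341334 [ 0.2606819  -0.05654183 -1.11061949]
```

View pics/c3.png

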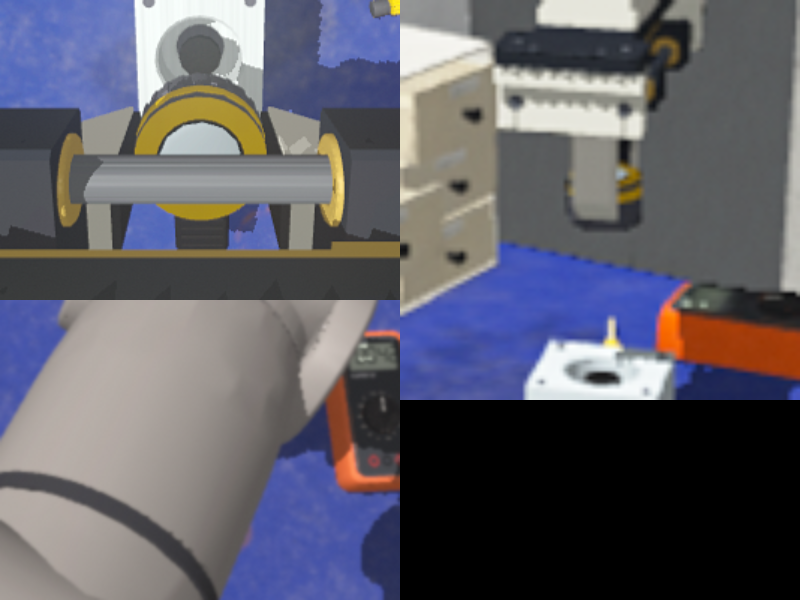

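The lens is held level and upright, at wrist crop (200,150), and the bore is empty. Next I move over the tray.

Request:
{"op": "step_arm", "data": {
  "increments": [
    {"delta_pos":[0.3,-3,0],"dr":[0,0,0],"fingers":1},
    {"delta_pos":[0.8,-7,0],"dr":[0,0,0],"fingers":1},
    {"delta_pos":[1.4,-11,0],"dr":[0,0,0],"fingers":1},
    {"delta_pos":[2.0,-15.5,0],"dr":[0,0,0],"fingers":1},
    {"delta_pos":[2.5,-20,0],"dr":[0,0,0],"fingers":1}
  ]
}}

```text
time: 10.4
tool_pos: [0.5948, -0.0116, 0.1678]
tool_rot: [-3.141, 0.001, 0.283]
contact_force: [0.2, -0.4, -0.4]
opening: 0.0388
grip_force: 20.0
```

Request:
{"op": "step_arm", "data": {
  "increments": [
    {"delta_pos":[0.6,-4.5,0],"dr":[0,0,0],"fingers":1},
    {"delta_pos":[1.2,-9,0],"dr":[0,0,0],"fingers":1},
    {"delta_pos":[1.8,-13.5,0],"dr":[0,0,0],"fingers":1},
    {"delta_pos":[2.3,-17.5,0],"dr":[0,0,0],"fingers":1},
    {"delta_pos":[2.6,-20.5,0],"dr":[0,0,0],"fingers":1}
  ]
}}

```text
time: 11.02
tool_pos: [0.5624, 0.1929, 0.1678]
tool_rot: [-3.141, 0.001, 0.284]
contact_force: [0.1, -0.3, -0.7]
opening: 0.0386
grip_force: 20.0
```

Request:
{"op": "step_arm", "data": {
  "increments": [
    {"delta_pos":[0,-1,0.5],"dr":[0,0,0],"fingers":1},
    {"delta_pos":[0,-1,2],"dr":[0,0,0],"fingers":1},
    {"delta_pos":[0,-1,4],"dr":[0,0,0],"fingers":1},
    {"delta_pos":[0,-1,6],"dr":[0,0,0],"fingers":1},
    {"delta_pos":[0,-1,7],"dr":[0,0,0],"fingers":1}
  ]
}}

```text
time: 11.65
tool_pos: [0.5596, 0.1991, 0.096]
tool_rot: [3.141, 0.003, 0.281]
contact_force: [-0.5, 0.1, -0.6]
opening: 0.0384
grip_force: 20.0
```

```bash
python3 - <<'E'
from h import *
s=robot.observe();im,p=snap('wrist','w4.png');print(s['time'],s['tool_pos'],s['opening'],s['contact_force'])
sc,ps=snap('scene','s4.png')
print(px(p,(.56,.201,.008)),px(ps,(.56,.201,.008)))
c=np.zeros((600,800,3),np.uint8); c[:480,:480]=im[:,80:560]
c[:320,480:]=cv2.resize(sc[230:390,140:300],(320,320))
cv2.imwrite('pics/c4.png',c)
E
```

```text
11.65 [0.5596296  0.19911936 0.09602084] 0.03835939554962398 [-0.54078089  0.11940781 -0.64945884]
[320.65859826 242.96816038] [227.40624562 321.73046549]
```

View pics/c4.png

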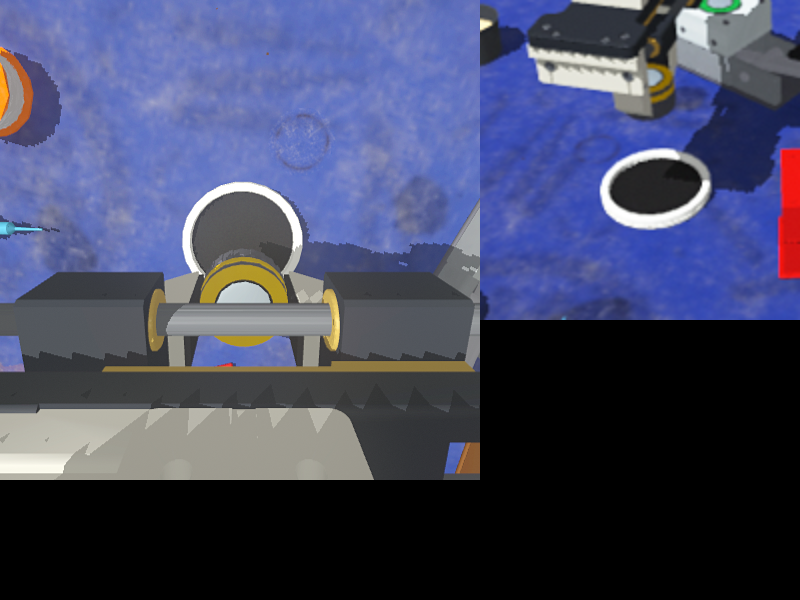

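The tray is centred at wrist pixel (322.5,241), against a predicted (320.7,243), so it's aligned. I lower the lens in.

Request:
{"op": "step_arm", "data": {
  "increments": [
    {"delta_pos":[0,0,1.5],"dr":[0,0,0],"fingers":1},
    {"delta_pos":[0,0,3],"dr":[0,0,0],"fingers":1},
    {"delta_pos":[0,0,4.5],"dr":[0,0,0],"fingers":1},
    {"delta_pos":[0,0,6],"dr":[0,0,0],"fingers":1},
    {"delta_pos":[0,0,6.8],"dr":[0,0,0],"fingers":1}
  ]
}}

```text
time: 12.38
tool_pos: [0.5597, 0.2007, 0.0288]
tool_rot: [-3.142, 0.002, 0.283]
contact_force: [-0.7, -0.5, -0.3]
opening: 0.0385
grip_force: 20.0
```

Request:
{"op": "step_arm", "data": {
  "increments": [
    {"delta_pos":[0,0,0.2],"dr":[0,0,0],"fingers":1},
    {"delta_pos":[0,0,0.4],"dr":[0,0,0],"fingers":1},
    {"delta_pos":[0,0,0.6],"dr":[0,0,0],"fingers":1},
    {"delta_pos":[0,0,0.8],"dr":[0,0,0],"fingers":1},
    {"delta_pos":[0,0,0.9],"dr":[0,0,0],"fingers":1}
  ]
}}

```text
time: 13.0
tool_pos: [0.5603, 0.2008, 0.0212]
tool_rot: [3.141, -0.0, 0.283]
contact_force: [1.5, -0.4, -1.0]
opening: 0.0385
grip_force: 20.0
```

Request:
{"op": "step_arm", "data": {
  "increments": [
    {"delta_pos":[0,0,0.1],"dr":[0,0,0],"fingers":1},
    {"delta_pos":[0,0,0.2],"dr":[0,0,0],"fingers":1},
    {"delta_pos":[0,0,0.3],"dr":[0,0,0],"fingers":1},
    {"delta_pos":[0,0,0.4],"dr":[0,0,0],"fingers":1},
    {"delta_pos":[0,0,0.4],"dr":[0,0,0],"fingers":1}
  ]
}}

```text
time: 13.62
tool_pos: [0.5602, 0.2007, 0.0171]
tool_rot: [3.141, 0.0, 0.283]
contact_force: [0.2, 0.4, -0.3]
opening: 0.039
grip_force: 20.0
```

Request:
{"op": "step_arm", "data": {
  "increments": [
    {"delta_pos":[0,0,0.05],"dr":[0,0,0],"fingers":1},
    {"delta_pos":[0,0,0.1],"dr":[0,0,0],"fingers":1},
    {"delta_pos":[0,0,0.15],"dr":[0,0,0],"fingers":1},
    {"delta_pos":[0,0,0.15],"dr":[0,0,0],"fingers":1},
    {"delta_pos":[0,0,0.15],"dr":[0,0,0],"fingers":1}
  ]
}}

```text
time: 14.25
tool_pos: [0.5602, 0.2008, 0.0157]
tool_rot: [3.142, 0.0, 0.283]
contact_force: [0.4, -0.3, -1.7]
opening: 0.0391
grip_force: 20.0
```

Request:
{"op": "step_arm", "data": {
  "increments": [
    {"delta_pos":[0,0,0.03],"dr":[0,0,0],"fingers":1},
    {"delta_pos":[0,0,0.06],"dr":[0,0,0],"fingers":1},
    {"delta_pos":[0,0,0.08],"dr":[0,0,0],"fingers":1},
    {"delta_pos":[0,0,0.1],"dr":[0,0,0],"fingers":1},
    {"delta_pos":[0,0,0.1],"dr":[0,0,0],"fingers":1}
  ]
}}

```text
time: 14.88
tool_pos: [0.5603, 0.2008, 0.015]
tool_rot: [3.141, -0.0, 0.283]
contact_force: [-0.9, -0.5, 3.4]
opening: 0.0388
grip_force: 20.0
```

Contact: the vertical force went from −1 N to +3.4 N at the expected height. I release gently.

Request:
{"op": "step_arm", "data": {
  "increments": [
    {"delta_pos":[0,0,0],"dr":[0,0,0],"fingers":0.1},
    {"delta_pos":[0,0,0],"dr":[0,0,0],"fingers":0},
    {"delta_pos":[0,0,0],"dr":[0,0,0],"fingers":-0.2},
    {"delta_pos":[0,0,0],"dr":[0,0,0],"fingers":-0.3},
    {"delta_pos":[0,0,0],"dr":[0,0,0],"fingers":-0.3}
  ]
}}

```text
time: 15.5
tool_pos: [0.5603, 0.2008, 0.0146]
tool_rot: [3.142, 0.0, 0.283]
contact_force: [0.2, 0.1, 0.1]
opening: 0.0596
grip_force: 0.0
```

Request:
{"op": "step_arm", "data": {
  "increments": [
    {"delta_pos":[0,0,-1],"dr":[0,0,0],"fingers":-0.3},
    {"delta_pos":[0,0,-3],"dr":[0,0,0],"fingers":-0.3},
    {"delta_pos":[0,0,-6],"dr":[0,0,0],"fingers":-0.3},
    {"delta_pos":[0,0,-9],"dr":[0,0,0],"fingers":-0.3},
    {"delta_pos":[0,0,-12],"dr":[0,0,0],"fingers":-0.3}
  ]
}}

```text
time: 16.12
tool_pos: [0.5603, 0.2008, 0.1365]
tool_rot: [3.141, -0.001, 0.283]
contact_force: [-0.6, 0.3, -0.4]
opening: 0.0595
grip_force: 0.0
```

Request:
{"op": "step_arm", "data": {
  "increments": [
    {"delta_pos":[-3,0,-2],"dr":[0,0,0],"fingers":-0.3},
    {"delta_pos":[-6,0,-3],"dr":[0,0,0],"fingers":-0.3},
    {"delta_pos":[-8,0,-3],"dr":[0,0,0],"fingers":-0.3},
    {"delta_pos":[-8,0,-3],"dr":[0,0,0],"fingers":-0.3},
    {"delta_pos":[-8,0,-3],"dr":[0,0,0],"fingers":-0.3}
  ]
}}

```text
time: 16.75
tool_pos: [0.4843, 0.1786, 0.1652]
tool_rot: [3.141, -0.001, 0.283]
contact_force: [-0.2, -0.5, 0.2]
opening: 0.0599
grip_force: 0.0
```

```bash
python3 - <<'E'
from h import *
s=robot.observe();im,p=snap('wrist','w5.png');print(s['time'],s['tool_pos'],s['opening'],s['contact_force'])
sc,ps=snap('scene','s5.png')
c=np.zeros((480,800,3),np.uint8); c[:480,:480]=im[:,80:560]
c[:320,480:]=cv2.resize(sc[270:370,180:280],(320,320))
cv2.imwrite('pics/c5.png',c)
E
```

```text
16.75 [0.48427765 0.17862592 0.16519019] 0.05992781533913204 [-0.22717891 -0.45651449  0.19135267]
```

View pics/c5.png

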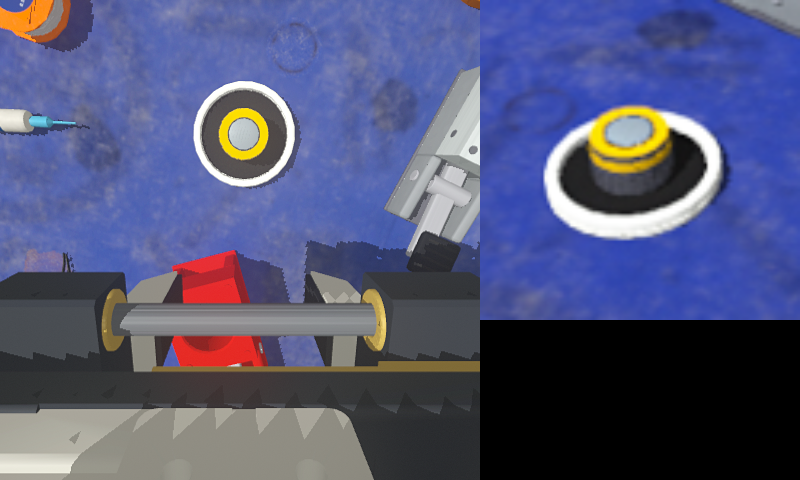

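The lens sits flat and glass up, centred in the tray at (243,134), and the gripper is clear of everything.

```bash
python3 -c "
from cell import robot
print(robot.hand_in())"
```

```text
the job is handed in; nothing more can be done
None
```

The yellow-ringed lens was ejected, lifted out and set down flat, glass up, in the white tray, and the job was handed in at about 17 s; the hand-in returned no verdict.

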